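Clamp a circuit board in its test jig with the over-centre latch

ROBOT

A 7-joint arm with a two-finger parallel gripper is mounted at the origin on the work surface. World frame = base frame: x ahead of the robot, y to its left, z up, the work surface at z = 0. Lengths are in mm, angles in rad, forces in N, time in s.
With the tool pointing down it reaches from about 425 to 1025 mm from the base axis. Payload 9.4 kg.
Tool frame: the origin (TCP) lies between the finger pads; the fingertips stand bot.finger_overhang ahead of it and the grasp point (between the pads) lies 6 mm ahead of it (bot.finger_overhang is the distance from the TCP to the fingertips, in mm); z points along the fingers, y is the line along which they close (so a half turn about z gives the same grasp; the last joint's range is limited). The gripper opens to 85 mm and grips with 20 to 120 N. Pads are 22 mm wide; open, the fingers measure 114 mm over their backs; the gripper's body (76 mm by 85 mm) begins 54 mm behind the grasp point. The pads swing forward as they close: fully open they stand 13 mm farther back than shut.
Start: joints at [-1.276, 0.599, -0.003, 1.599, 0.002, 0.943, -0.08], TCP at [263.392, 675.462, 220.075] pointing down, gripper open.
Joint ranges: [-2.57, 2.57], [-0.35, 1.97], [-1.29, 1.29], [0.11, 2.56], [-1.05, 4.19], [0.11, 1.86], [-2.63, 2.63]. Speed limits (rad/s): [2.22, 2.22, 3.01, 3.01, 3.14, 3.14, 3.14].

INTERFACE

Orientations are given as a unit quaternion [w, x, y, z].
In Python, from cell import bot, camera, camera_params, look_for, trace gives the robot as it stands. The module is installed in compiled form; this text tells all that it offers.
- The arm moves only by the shell command python3 -m pendant 'ROWS'. ROWS is JSON, a list of rows, each a list of 3 entries, a list of its own where there are three numbers: the shift along the tool's x, y, z in mm, then the turn, a rotation vector about the tool's x, y, z in degrees, then the finger opening in mm, from 0 to 85.4. In form: [[[x, y, z], [ax, ay, az], hand], ...]. A call has 1 to 8 rows; each row shifts and turns the commanded pose from where the row before left it, along the tool's axes as they then stand; what a row does not reach is not made up. A row lasts 1/8 s, in which the tool goes at most 62.5 mm and 10.7 degrees, less where a joint would pass 70% of its speed; a pose out of reach is approached as far as the arm can. A call with a gripper value outside its range is refused whole. The fingers move at their own pace and stop on an object; the grip force is fixed at half the most. Time passes only in rows, so rows that do not move let the fingers close. It gives the time, the measured TCP pose, the force, the opening and the grip force at its end, in the units of the state.
- bot.get_obs(): the state, without advancing time (a new reading comes with each control period).
- camera(name): name is "scene" or "top"; returns (picture, depth): 420x560x3 uint8, red, green, blue; 420x560 float32, mm along the optical axis (not along the pixel's ray), 0 where there is no reading.
- camera_params(name): a dict with "vfov" (degrees; the focal length in pixels is half the picture's height over the tangent of half this angle, whatever the lens; pixels are square), "cx", "cy" (the principal point, pixels), "k1" (the pictures are not rectified: a ray, as slopes to the right and down, at radius r is drawn at 1 + k1 r^2 times it, then the intrinsics apply), "xyz" and "rotation" of the camera in the world. Camera axes: x right, y up, looking along -z (the intrinsics and any distortion apply to the point x, -y, -z); pixel columns grow to the right and rows downward; lengths in mm; the calibration is good to about 2 mm. A picture is of the moment at which its call begins. camera_params takes no time and is no camera call.
- bot.job_done(): hands the job in; it is judged then, once.
Trained networks look in the newest picture that a camera, given by its name, has taken for a name from the list of things; names that differ only in an ending like _2 or _b are one class to them, and where a whole thing is asked for, a point or a joint stands for the part that bears it (a point fixed in the world has none). Each returns a list of dicts, best first, with "conf" (0 to 1); they miss things now and then, are a little off and sometimes report something else, mostly with a low value. They report only what shows in the picture. A call takes as long as a camera call.
- look_for(camera, name): "extent" ([centre column, centre row, width, height] in pixels, round what is visible of it).
- trace(camera, name): "mask" (420x560 bool, what is visible of it) and "extent" ([centre column, centre row, width, height] in pixels, round what is visible of it).
The state is a dict: "time": time; "qpos": joint angles; "qvel": joint speeds; "joint_efforts": joint torques, N m; "eef_pos": TCP position; "eef_rot": TCP orientation; "ft_force": force on the tool from outside, world axes, zero at the start; "moment": the same for the moment, N m; "grip_width": finger opening in mm; "grip_force": force on a finger pad.
Only numpy, scipy, OpenCV 4.12 (cv2) and the standard library are available. Lean on these libraries where they do the work, as an engineer would, in place of code of your own. Each camera call takes 0.05 s, during which the arm holds its last target. There are 200 camera calls.

TASK

Close the latch of the board test jig: take the loop by its orange grip, lower its cross-bar into the pocket behind the hook on the sliding carriage (feel for it, the carriage is never in quite the same place) and draw it back under the hook's lips; then push the red lever over past its toggle point until it lies fully home on its rubber rest, with the loop tight on the hook and the carriage pulled up to the board. Be gentle: do not force the bar against the carriage or ram the lever onto its rest, and leave the other things on the bench where they are.

Things in the scene. Friction and masses are not known exactly. Their poses are not given: they have to be found in the camera images.
- jig: Board test jig, fixed to the bench: aluminium bed 350 x 130 x 20, origin at the centre of its underside. x axis = draw line, from lever towards carriage; z up. From -x to +x: rubber lever rest (x -150, top 48 up), lever pivot (x -55), green board in a nest, white carriage with blue block. y = 0 is the mid-line of lever, loop and hook.
- bar_home (a point): Fixed point of the jig (x 65, y 0, 55 up): where the cross-bar's centre lies when latched, carriage drawn up. The carriage slides along jig x (friction 20 N) and starts 3 to 17 further out (+x): this is not measured, see or feel it. If the bar is not drawn back under the hook's lips, the moving lever lifts it out.
- hook_top (a point): Fixed point of the jig 69 up, x 65: level of the hook's and the blue block's tops. From here in jig x, with the carriage drawn up (else add 3 to 17): hook uprights -12 to -4, lips to +3 (underside 63 up), blue block +14.5 to +55 (72 wide). So the pocket's mouth is 11.5 wide, its floor 49 up. Two prongs, y -22 to -8 and 8 to 22.
- lever_pivot (a point): Lever's pivot axis (along jig y), at jig x -55, y 0, 55 up.
- lever (a joint): Lever angle, rad: 0 = home, flat towards jig -x on its rest; 1.57 upright; grows towards the carriage, stops at 2.4. Stays where left (friction 0.09 N m). Closing it hooked draws the carriage up (to about 1 rad), then stretches the loop: up to 10 N of push. Toggle near 0.2 rad; past it, it goes home. The rest is sprung, 4 N per mm; over 25 N on it is too much.
- lever_push (a point): Middle of the red grip's front face (upper face when home), 95 from the pivot, 7 above the lever's mid-plane: push here. Grip 22 wide, 14 thick, from 48 to 118 from the pivot. x axis points to the pivot, z out of the face.
- loop_swing (a joint): Angle of the loop against the lever, rad. The loop's tilt above the jig's +x direction is this value minus the lever angle (0 = level). Stays where it is left (friction 0.07 N m); starts tilted up 0.4 to 1.1 rad. Loop and lever follow when the orange grip is led about; friction is felt there as 3 to 9 N that changes sign with the direction.
- loop_bar (a point): Centre of the loop's cross-bar: steel rod 8 thick, 58 long (jig y), 138 from the loop's pivot, which lies on the lever 24 from the lever's pivot, 0.2 rad below the lever's line (elevation above jig -x = lever angle - 0.2). Loop arms at y -27 and 27. Over 15 N of bar on carriage while the loop is held is too much.
- loop_grip (a point): Centre of the orange grip on a stem on the cross-bar, 42 from the bar's centre along the loop's own z (up when the loop is level): 16 along the loop x 14 wide (jig y) x 30 tall. Grip it across its 14 mm; it turns about jig y between the fingers. Rubber-mounted: gives 2 N per mm along the stem (8 mm either way), 5 N per mm along the loop (6 mm).
- loop: The loop's two rods with cross-bar; origin on the loop's pivot, x along the loop, z to the grip side. Sprung lengthwise: gives only above 20 N, then 20 N per mm, 9 mm at most.
- screwdriver: Bystander: yellow screwdriver, 170 long, lying beside the jig on its -y side; leave alone.
- tweezers: Bystander: steel tweezers, 115 long, lying beside the jig on its +y side; leave alone.
- spare_board: Bystander: green circuit board 100 x 70 x 8 lying on the bench; leave alone.
- tape_roll: Bystander: yellow tape roll, 70 across, 19 tall; leave alone.
- solder_spool: Bystander: metal solder spool, 56 across, 44 tall; leave alone.
- flux_bottle: Bystander: white bottle, 44 across, 100 tall, red cap; leave alone.
- meter: Bystander: yellow hand multimeter, 150 x 75 x 38, lying flat; leave alone.

How it is judged:
By the outcome, as a careful person would: the job done as asked, in the order asked, and still so for the second after the job is handed in, with the robot touching nothing.
It also fails if it takes over 72 s, if anything falls off the work surface, if the arm or the gripper's body presses on something with over 40 N, if the wrist force passes 120 N, or if a joint passes its speed limit or range.

## Working session

There is one attempt and no reset: what is moved stays moved. The work goes in short steps, Python scripts to look and compute and a shell command to move; the robot and the scene stay as the last step left them, time stands still between calls to the robot, and variables do not carry over. Pictures are saved under pics/ and viewed, at most 10 in all, crops included, and the job is handed in when it is done.

```bash
mkdir -p pics
cat > h.py <<'E'
import numpy as np, cv2
from cell import bot, camera, camera_params, look_for, trace
from scipy.spatial.transform import Rotation as R
def prm(n):
    p=camera_params(n); f=210/np.tan(np.radians(p["vfov"])/2); return p,f
def rotm(p):
    r=np.array(p["rotation"],float)
    return r if r.shape==(3,3) else R.from_quat(r,scalar_first=True).as_matrix()
def cloud(n,d):
    p,f=prm(n); v,u=np.mgrid[0:420,0:560].astype(float)
    a=(u-p["cx"])/f; b=(v-p["cy"])/f; x,y=a.copy(),b.copy()
    for _ in range(15):
        s=1+p["k1"]*(x*x+y*y); x=a/s; y=b/s
    P=np.stack([x*d,-y*d,-d],-1)
    W=P@rotm(p).T+np.array(p["xyz"]); W[d<=0]=np.nan
    return W
def proj(n,X):
    p,f=prm(n); c=(np.atleast_2d(X)-np.array(p["xyz"]))@rotm(p)
    x=c[:,0]/-c[:,2]; y=-c[:,1]/-c[:,2]; s=1+p["k1"]*(x*x+y*y)
    return np.stack([x*s*f+p["cx"],y*s*f+p["cy"]],-1)
E
python3 - <<'E'
from h import *
for n in("scene","top"):
    print(camera_params(n))
    im,d=camera(n); cv2.imwrite(f"pics/{n}0.png",im[:,:,::-1]); W=cloud(n,d); np.savez(f"{n}0.npz",im=im,d=d,W=W)
    for t in("jig","lever","loop","loop_grip","lever_push","loop_bar"):
        r=trace(n,t)
        for q in r[:2]:
            print(n,t,round(q["conf"],2),np.round(q["extent"]),np.round(np.nanmedian(W[q["mask"]],0)))
print(bot.get_obs(),bot.finger_overhang)
E
```

```text
{'vfov': 52.45557172804514, 'cx': 281.1697990919763, 'cy': 209.13199580038705, 'k1': -0.03634028948662706, 'xyz': array([1122.44636762, -416.55220396,  907.44950993]), 'rotation': array([0.85325864, 0.29974915, 0.14431056, 0.4015901 ])}
scene jig 0.59 [266. 219. 147. 101.] [592. -34.  26.]
scene lever 0.92 [267. 195.  50.  61.] [578. -61. 134.]
scene loop 0.9 [281. 181.  26.  27.] [592.  13. 176.]
scene loop_grip 0.23 [268. 220. 145. 100.] [591. -30.  25.]
scene lever_push 0.81 [266. 195.  52.  59.] [576. -52. 129.]
scene loop_bar 0.8 [273. 192.  36.  50.] [593.   2. 154.]
{'vfov': 52.95845810861373, 'cx': 284.4513341077701, 'cy': 200.9938831132683, 'k1': -0.13227216806387235, 'xyz': array([ 415.31810276,    4.78790688, 1340.85449057]), 'rotation': array([ 0.70892736,  0.05107848, -0.06836453, -0.70009947])}
top jig 0.96 [281. 223. 116.  66.] [573. -22.  24.]
top jig 0.45 [289. 192.  47.  21.] [665. -66.  21.]
top lever 0.81 [284. 219.  38.  31.] [578. -53. 152.]
top loop 0.76 [271. 211.  11.  17.] [589.  20. 179.]
top loop 0.7 [281. 222. 117.  68.] [573. -20.  24.]
top loop_grip 0.7
[... 258 characters left out ...]
.59926516, -0.00251394,  1.59938461,  0.00180186,
        0.94288015, -0.07979629]), 'qvel': array([-7.12811767e-04,  5.23411719e-04,  2.14327735e-04, -1.14182625e-03,
       -4.56417351e-04,  2.20927367e-05,  7.71757436e-04]), 'joint_efforts': array([ 7.92316478e-04, -7.76010418e+01,  1.56378396e+00, -2.58352411e+01,
        1.25107353e-02,  1.82679967e-03,  2.83547359e-05]), 'eef_pos': array([263.37533581, 675.48742392, 220.10522358]), 'eef_rot': array([2.34649714e-05, 1.84800498e-01, 9.82776055e-01, 3.01528281e-05]), 'ft_force': array([-0.27741654,  1.15704961,  0.59366356]), 'moment': array([ 0.02258113, -0.05484131, -0.0097763 ]), 'grip_force': 0.0, 'grip_width': 85.39225921024916} 25.0
```

View pics/top0.png

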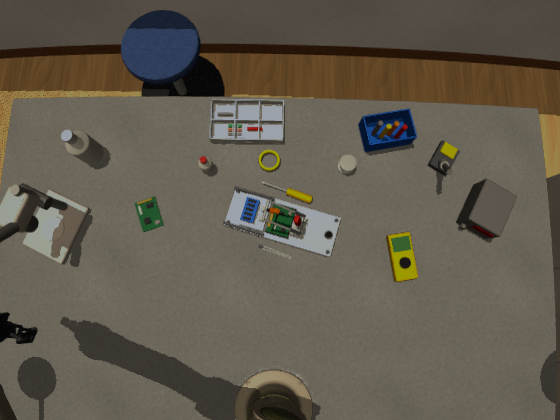

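View pics/scene0.png

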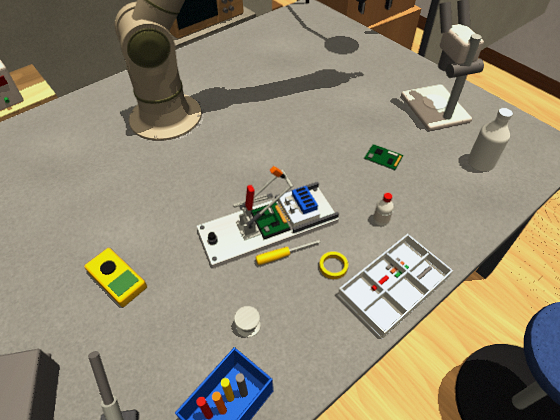

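The top view shows the jig running from the rest end at about (338,245) to the carriage end at about (228,205). The lever is red at (298,219), the orange grip is at (274,211) and the blue block is at (250,209). Next I fit the jig frame.

Run:
```python
from h import *
P={}
for n in("top","scene"):
    z=np.load(n+"0.npz"); im,W=z["im"],z["W"]
    near=(np.hypot(W[...,0]-585,W[...,1]+15)<230)
    bed=near&(abs(W[...,2]-20)<7)
    hsv=cv2.cvtColor(im,cv2.COLOR_RGB2HSV); H,S,V=[hsv[...,i].astype(int) for i in range(3)]
    bed&=(S<60)&(V>90)
    k,l,st,_=cv2.connectedComponentsWithStats(cv2.morphologyEx(bed.astype(np.uint8),cv2.MORPH_CLOSE,np.ones((5,5))))
    i=1+np.argmax(st[1:,4]); b=bed&(l==i)
    r=cv2.minAreaRect(W[b][:,:2].astype(np.float32)); print(n,"bed",r,np.median(W[b][:,2]))
    for nm,m in dict(blue=(H>105)&(H<130)&(S>150)&(V>60),orange=(H>=6)&(H<18)&(S>190)&(V>150),red=((H<5)|(H>175))&(S>170)&(V>80)).items():
        m=m&near&(W[...,2]>25)
        q=W[m]; 
        if len(q): print(n,nm,len(q),np.round(np.median(q,0)),np.round(q.min(0)),np.round(q.max(0)), np.round(np.argwhere(m).mean(0)))
for n in("top","scene"):
    im=np.load(n+"0.npz")["im"]; c=im[165:265,210:350] if n=="top" else im[150:270,185:345]
    cv2.imwrite(f"pics/{n}c.png",cv2.resize(c[:,:,::-1],None,fx=5,fy=5,interpolation=cv2.INTER_CUBIC))
```

```text
top bed ((578.7727661132812, -20.150253295898438), (351.1553955078125, 130.9464874267578), 73.90404510498047) 19.89208778639363
top blue 201 [602.  79.  69.] [568.  55.  50.] [643. 107.  76.] [210. 250.]
top orange 26 [584.   5. 208.] [578.  -5. 192.] [589.  17. 216.] [210. 274.]
top red 34 [567. -56. 171.] [557. -64. 159.] [576. -50. 178.] [218. 296.]
scene bed ((580.0731811523438, -20.34149169921875), (351.09552001953125, 131.90853881835938), 73.91120147705078) 20.53598496889049
scene blue 325 [612.  75.  69.] [546.  52.  37.] [648. 129.  75.] [199. 305.]
scene orange 47 [587.   1. 208.] [572.  -9.  30.] [609.  17. 214.] [175. 275.]
scene red 112 [575. -64. 156.] [558. -73. 109.] [580. -52. 175.] [196. 250.]
```

View pics/topc.png

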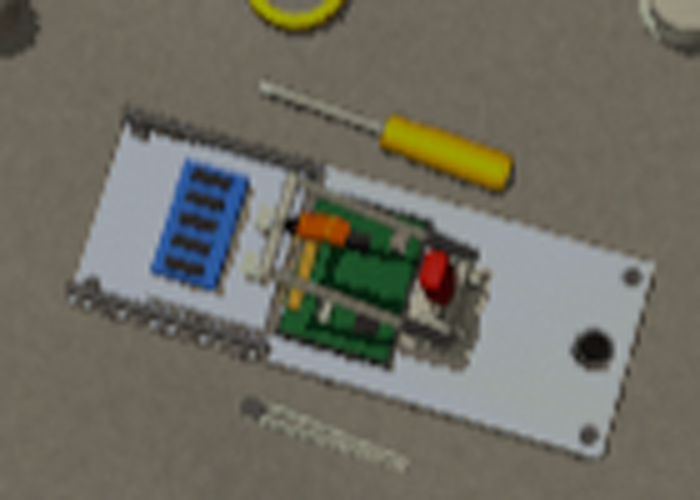

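View pics/scenec.png

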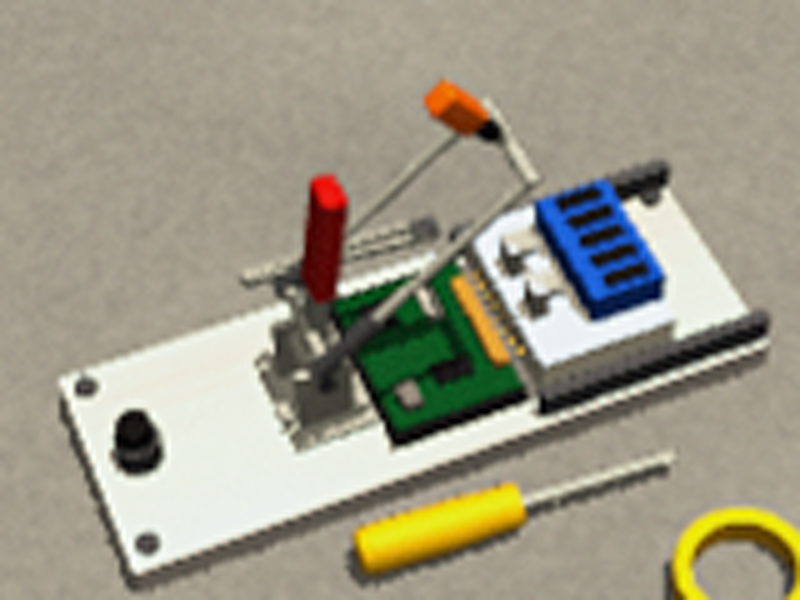

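```bash
cat >> h.py <<'E'
O=np.array([579.4,-20.3,0]); YAW=np.radians(73.9); J=np.array([[np.cos(YAW),np.sin(YAW),0],[-np.sin(YAW),np.cos(YAW),0],[0,0,1]])
def tojig(X): return (X-O)@J.T
def tow(X): return np.asarray(X)@J+O
def step(a,b): # rotation row a->b pose: (pos,R) -> shift in tool axes, rotvec deg
    return np.round(a[1].T@(b[0]-a[0]),1), np.round(R.from_matrix(a[1].T@b[1]).as_rotvec(degrees=True),1)
def kin(th,t):
    LP=np.array([-55-24*np.cos(th-.2),55+24*np.sin(th-.2)]); b=LP+138*np.array([np.cos(t),np.sin(t)]); g=b+42*np.array([-np.sin(t),np.cos(t)]); return LP,b,g
def inv(g):
    from scipy.optimize import fsolve
    s=fsolve(lambda s:kin(*s)[2]-g,[1.7,.6]); return s
E
cat > ms.py <<'E'
from h import *
def colors(n,im,W):
    hsv=cv2.cvtColor(im,cv2.COLOR_RGB2HSV); H,S,V=[hsv[...,i].astype(int) for i in range(3)]
    Q=tojig(W); near=(abs(Q[...,0])<185)&(abs(Q[...,1])<80)
    for nm,m,lo in (("blue",(H>100)&(H<135)&(S>120)&(V>50),64),("orange",(H>=6)&(H<18)&(S>190)&(V>120),80),("red",((H<5)|(H>175))&(S>150)&(V>70),50),("hook",(S<70)&(V>60)&(Q[...,0]>40)&(Q[...,0]<88)&(abs(Q[...,1])<26),62)):
        q=Q[m&near&(Q[...,2]>lo)]
        if nm in("blue","hook"): q=q[q[:,2]<75]
        if len(q): print(n,nm,len(q),"med",np.round(np.median(q,0),1),"5%",np.round(np.percentile(q,4,axis=0),1),"95%",np.round(np.percentile(q,96,axis=0),1))
    return Q
E
python3 - <<'E'
from ms import *
for n in("top","scene"):
    z=np.load(n+"0.npz"); Q=colors(n,z["im"],z["W"])
    im=z["im"]
    # carriage pattern: project jig outline points
print("grip", inv(np.array([22,202])))
# corner check
for n in("top","scene"):
    print(n,np.round(proj(n,tow([[-175,-65,20],[175,-65,20],[175,65,20],[-175,65,20],[-150,0,48],[79.5,36,69],[79.5,-36,69],[120,36,69],[120,-36,69]])),1).tolist())
print(np.round(step((np.array([263.4,675.5,220.1]),R.from_quat([0,.1848,.98278,0],scalar_first=True).as_matrix()),(tow([22,0,300]),np.array([[J[0,0],-J[1,0],0],[J[0,1],-J[1,1],0],[0,0,-1.]])))[1],2))
E
```

```text
top blue 208 med [103.5   3.6  69.1] 5% [ 85.9 -29.3  65. ] 95% [123.2  35.6  73.2]
top orange 39 med [ 25.8   2.2 206.4] 5% [ 14.2  -2.  194.4] 95% [ 38.1   7.2 212.6]
top red 34 med [-38.3   2.6 171.3] 5% [-44.1  -7.  164.8] 95% [-32.9  11.4 174.5]
top hook 33 med [68.2 10.5 69.4] 5% [ 62.3 -19.   65.3] 95% [72.6 22.5 72.3]
scene blue 288 med [101.   -2.8  69.9] 5% [ 84.7 -34.5  65.8] 95% [122.5  34.5  73.3]
scene orange 53 med [ 23.1  -3.7 208.2] 5% [ 13.5  -6.3 196.9] 95% [ 34.9   4.4 213. ]
scene red 153 med [-45.2  -7.7 149.7] 5% [-52.2 -11.7 111.6] 95% [-35.2   6.8 173.5]
scene hook 77 med [64.2  6.1 68.6] 5% [ 58.2 -21.8  63.5] 95% [72.3 22.6 72.2]
grip [1.8435517  0.72651065]
top [[340.9, 216.6], [235.7, 185.1], [223.1, 223.8], [329.9, 256.0], [329.0, 233.1], [254.1, 222.0], [261.1, 199.6], [241.4, 218.1], [248.5, 195.8]]
scene [[211.3, 265.0], [339.1, 219.1], [317.0, 185.3], [196.2, 225.5], [211.5, 234.9], [290.3, 191.2], [302.0, 210.9], [304.3, 186.6], [316.4, 205.9]]
[ 0.   0.  84.8]
```

```bash
cat >> h.py <<'E'
RT=np.array([[J[0,0],-J[1,0],0],[J[0,1],-J[1,1],0],[0,0,-1.]])
E
python3 - <<'E'
from h import *
p0=np.array([263.4,675.5,220.1]);p1=tow([22,0,300]);R0=R.from_quat([0,.1848,.98278,0],scalar_first=True)
N=15;prev=(p0,R0.as_matrix())
for i in range(1,N+1):
    s=i/N; z=min(300,220+25*i); p=p0+(p1-p0)*s; p[2]=z
    r=(R0*R.from_rotvec([0,0,min(84.8,10.6*i)],degrees=True)).as_matrix()
    print([np.round(x).tolist() if k==0 else x.tolist() for k,x in enumerate(step(prev,(p,r)))]); prev=(p,r)
E
```

```text
[[-36.0, -34.0, -25.0], [0.0, 0.0, 10.6]]
[[-42.0, -27.0, -25.0], [0.0, 0.0, 10.6]]
[[-46.0, -19.0, -25.0], [0.0, 0.0, 10.6]]
[[-49.0, -10.0, -5.0], [0.0, 0.0, 10.6]]
[[-50.0, -1.0, 0.0], [0.0, 0.0, 10.6]]
[[-49.0, 8.0, 0.0], [0.0, 0.0, 10.6]]
[[-47.0, 17.0, 0.0], [0.0, 0.0, 10.6]]
[[-43.0, 26.0, 0.0], [0.0, 0.0, 10.6]]
[[-37.0, 33.0, 0.0], [0.0, 0.0, 0.0]]
[[-37.0, 33.0, 0.0], [0.0, 0.0, 0.0]]
[[-37.0, 33.0, 0.0], [0.0, 0.0, 0.0]]
[[-37.0, 33.0, 0.0], [0.0, 0.0, 0.0]]
[[-37.0, 33.0, 0.0], [0.0, 0.0, 0.0]]
[[-37.0, 33.0, 0.0], [0.0, 0.0, 0.0]]
[[-37.0, 33.0, 0.0], [0.0, 0.0, 0.0]]
```

```bash
python3 -m pendant '[[[-36,-34,-25],[0,0,10.6],45],[[-42,-27,-25],[0,0,10.6],45],[[-46,-19,-25],[0,0,10.6],45],[[-49,-10,-5],[0,0,10.6],45],[[-50,-1,0],[0,0,10.6],45],[[-49,8,0],[0,0,10.6],45],[[-47,17,0],[0,0,10.6],45],[[-43,26,0],[0,0,10.6],45]]'
python3 -m pendant '[[[-37,33,0],[0,0,0],45],[[-37,33,0],[0,0,0],45],[[-37,33,0],[0,0,0],45],[[-37,33,0],[0,0,0],45],[[-37,33,0],[0,0,0],45],[[-37,33,0],[0,0,0],45],[[-37,33,0],[0,0,0],45],[[0,0,0],[0,0,0],45]]'
cat > st.py <<'E'
from h import *
o=bot.get_obs(); Rm=R.from_quat(o["eef_rot"],scalar_first=True).as_matrix()
P=np.array(o["eef_pos"]); 
print("t %.2f jigTCP %s grasp %s w %.1f gf %.0f"%(o["time"],np.round(tojig(P),1),np.round(tojig(P+6*Rm[:,2]),1),o["grip_width"],o["grip_force"]),"F jig",np.round(J@o["ft_force"],1),"toolz jig",np.round(J@Rm[:,2],3),"tooly jig",np.round(J@Rm[:,1],3))
E
python3 st.py
```

```text
time: 1.7
eef_pos: [434.1, 313.0, 300.4]
eef_rot: [-0.0, 0.801, 0.599, 0.0]
ft_force: [0.6, 0.3, -0.3]
grip_width: 44.8
grip_force: 0.0
time: 2.7
eef_pos: [584.7, -2.9, 300.4]
eef_rot: [0.001, 0.801, 0.599, 0.0]
ft_force: [-0.1, 1.1, 0.8]
grip_width: 44.8
grip_force: 0.0
t 2.70 jigTCP [ 1.820e+01 -2.000e-01  3.004e+02] grasp [ 1.820e+01 -2.000e-01  2.944e+02] w 44.8 gf 0 F jig [1.1 0.4 0.8] toolz jig [-0.001 -0.002 -1.   ] tooly jig [-0.006 -1.     0.002]
```

```bash
python3 -m pendant '[[[4,0,40],[0,0,0],45],[[0,0,35],[0,0,0],45],[[0,0,18],[0,0,0],45],[[0,0,0],[0,0,0],45]]'; python3 st.py
python3 - <<'E'
from ms import *
n="scene"; im,d=camera(n); W=cloud(n,d); cv2.imwrite("pics/s1.png",cv2.resize(im[120:260,190:350,::-1],None,fx=4,fy=4,interpolation=cv2.INTER_CUBIC)); colors(n,im,W)
E
```

```text
time: 3.2
eef_pos: [583.8, 6.4, 206.0]
eef_rot: [-0.001, 0.799, 0.602, -0.001]
ft_force: [-0.1, -0.1, 0.8]
grip_width: 45.2
grip_force: 0.0
t 3.20 jigTCP [ 26.9   3.2 206. ] grasp [ 26.9   3.2 200. ] w 45.2 gf 0 F jig [-0.1  0.1  0.8] toolz jig [-0.001  0.003 -1.   ] tooly jig [ 0.001 -1.    -0.003]
scene blue 284 med [101.2  -3.1  69.9] 5% [ 84.4 -34.9  65.8] 95% [122.5  33.   73.2]
scene orange 27 med [ 18.2  -1.5 209. ] 5% [ 12.8  -5.6 193.8] 95% [ 33.9   5.2 213.4]
scene red 158 med [-45.4  -7.7 150.8] 5% [-52.6 -12.  112.5] 95% [-35.7   6.  172.9]
scene hook 80 med [64.1 -0.9 69.3] 5% [ 57.7 -21.5  63.1] 95% [72.2 21.6 71.8]
```

View pics/s1.png

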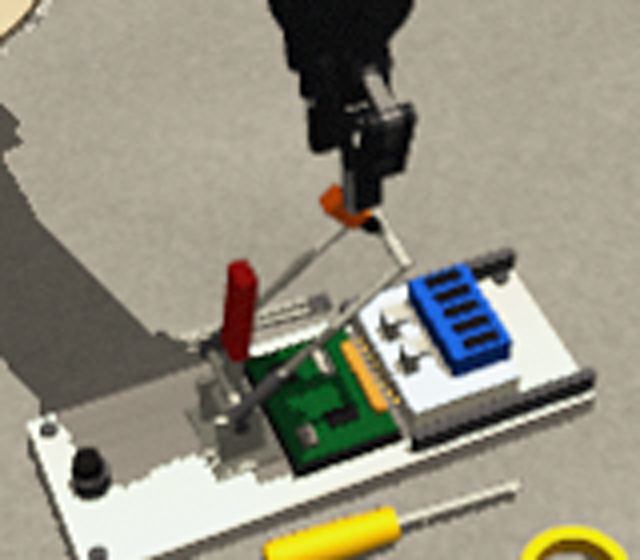

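The open fingers are round the orange grip, about 4 mm too far towards the carriage. I shift them and close.

```bash
python3 -m pendant '[[[-4,3,0],[0,0,0],45],[[0,0,0],[0,0,0],45],[[0,0,0],[0,0,0],12],[[0,0,0],[0,0,0],5],[[0,0,0],[0,0,0],5],[[0,0,0],[0,0,0],5],[[0,0,0],[0,0,0],5]]'; python3 st.py
python3 - <<'E'
from ms import *
n="scene"; im,d=camera(n); colors(n,im,cloud(n,d))
o=inv(np.array([23,201])); print(o,kin(*o))
E
```

```text
time: 4.12
eef_pos: [586.5, 0.7, 207.1]
eef_rot: [-0.0, 0.799, 0.601, 0.0]
ft_force: [0.3, -0.8, -0.1]
grip_width: 5.0
grip_force: 0.0
t 4.12 jigTCP [ 22.2  -1.  207.1] grasp [ 22.2  -1.  201.1] w 5.0 gf 0 F jig [-0.7 -0.5 -0.1] toolz jig [ 0.  0. -1.] tooly jig [-0. -1. -0.]
scene blue 293 med [101.7  -3.2  69.7] 5% [ 84.6 -35.   65.6] 95% [122.3  33.4  73.2]
scene orange 34 med [ 27.6  -4.1 205.8] 5% [ 12.5  -6.2 194.9] 95% [ 35.5   4.4 210.4]
scene red 154 med [-45.3  -7.8 149.8] 5% [-53.1 -11.7 114.3] 95% [-36.2   7.4 173.2]
scene hook 78 med [64.3 -7.5 68.7] 5% [ 57.6 -21.8  63.6] 95% [72.7 22.2 72.4]
[1.81540853 0.71284838] (array([-53.92966235,  78.97612098]), array([ 50.4676316 , 169.22691054]), array([ 23., 201.]))
```

Run:
```python
from h import *
out=[]
for n,s in(("scene",(slice(150,210),slice(240,310))),("top",(slice(185,245),slice(250,320)))):
    im,d=camera(n); out.append(cv2.resize(im[s][:,:,::-1],(400,343),interpolation=cv2.INTER_CUBIC))
    print(n,proj(n,tow([[22,-1,201],[22,-1,182]])))
cv2.imwrite("pics/c2.png",np.hstack(out))
```

```text
scene [[274.64735248 171.88595224]
 [274.78929825 177.56610628]]
top [[276.05022076 209.42120483]
 [276.01086237 210.43645509]]
```

View pics/c2.png

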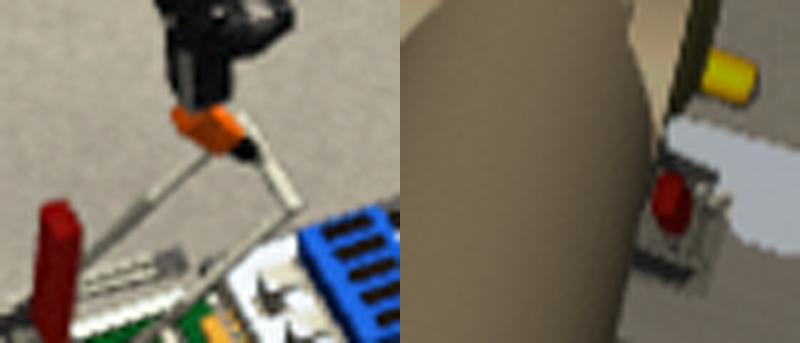

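```bash
python3 - <<'E'
from h import *
im,d=camera("scene"); Q=tojig(cloud("scene",d))
for r in range(152,184,3):
    print(r,[(c,*np.round(Q[r,c]).astype(int).tolist(),im[r,c].tolist()) for c in (270,273,276,279,282)])
E
python3 st.py
```

```text
152 [(270, 14, 3, 263, [29, 29, 27]), (273, 12, -18, 282, [16, 14, 16]), (276, 28, 4, 257, [21, 21, 20]), (279, 14, -48, 307, [39, 38, 37]), (282, 16, -59, 316, [51, 51, 49])]
155 [(270, 13, 1, 256, [14, 15, 14]), (273, 12, -19, 274, [13, 11, 10]), (276, 11, -39, 292, [13, 13, 11]), (279, 9, -60, 311, [24, 24, 25]), (282, 15, -62, 311, [27, 26, 27])]
158 [(270, 13, 1, 247, [17, 16, 15]), (273, 12, -18, 264, [17, 15, 14]), (276, 11, -39, 284, [13, 13, 15]), (279, 11, -55, 298, [12, 10, 11]), (282, 17, -57, 297, [6, 8, 9])]
161 [(270, 14, 4, 235, [17, 17, 15]), (273, 16, -9, 246, [50, 46, 41]), (276, 10, -40, 276, [11, 12, 14]), (279, 18, -37, 270, [8, 9, 10]), (282, 131, 211, 0, [186, 178, 160])]
164 [(270, 12, 1, 229, [10, 11, 11]), (273, 15, -10, 238, [52, 49, 44]), (276, 19, -17, 242, [13, 10, 11]), (279, 26, -19, 241, [10, 8, 13]), (282, 127, 201, -2, [178, 170, 154])]
167 [(270, 88, 201, 2, [158, 153, 137]), (273, 15, -9, 227, [57, 57, 52]), (276, 19, -18, 234, [9, 11, 15]), (279, 26, -17, 230, [56, 58, 53]), (282, 121, 188, 1, [177, 169, 152])]
170 [(270, 13, 6, 204, [155, 63, 1
[... 319 characters left out ...]
56])]
176 [(270, 75, 168, 1, [169, 163, 146]), (273, 83, 166, -1, [177, 174, 155]), (276, 24, -4, 189, [101, 68, 46]), (279, 31, -6, 188, [105, 59, 36]), (282, 39, -3, 182, [6, 4, 8])]
179 [(270, 71, 159, -1, [177, 169, 151]), (273, 27, 24, 150, [116, 113, 97]), (276, 85, 148, 3, [166, 161, 143]), (279, 94, 147, 0, [169, 162, 147]), (282, 102, 142, 1, [175, 169, 150])]
182 [(270, 20, 27, 140, [120, 116, 100]), (273, 74, 145, -2, [175, 166, 148]), (276, 82, 139, 0, [166, 161, 143]), (279, 90, 136, 0, [170, 159, 144]), (282, 97, 133, 0, [168, 159, 145])]
t 4.33 jigTCP [ 22.1  -1.1 207.1] grasp [ 22.1  -1.1 201.1] w 5.3 gf 0 F jig [-0.5 -0.8  0.2] toolz jig [-0. -0. -1.] tooly jig [ 0. -1.  0.]
```

```bash
python3 -m pendant '[[[0,0,0],[0,0,0],45],[[0,0,0],[0,0,0],45],[[0,0,-40],[0,0,0],45],[[0,0,0],[0,0,0],45],[[0,0,0],[0,0,0],5],[[0,0,0],[0,0,0],5],[[0,0,0],[0,0,0],5]]';python3 st.py
python3 - <<'E'
from h import *
im,d=camera("scene"); Q=tojig(cloud("scene",d))
a=im[130:190,235:315]; b=cv2.resize(a[:,:,::-1],None,fx=9,fy=9,interpolation=cv2.INTER_CUBIC).copy()
for X in([22,-17,222],[22,-3,222],[22,-1,241]):
    u=(proj("scene",tow([X]))[0]-[235,130]+.5)*9; print(X,u); cv2.circle(b,tuple(int(v) for v in u),4,(255,0,255),1)
cv2.imwrite("pics/c3.png",b)
dk=(im.max(2)<80)&(abs(Q[...,0]-22)<30)&(abs(Q[...,1])<40)&(Q[...,2]>200)
q=Q[dk]; i=np.argsort(q[:,2])[:12]; print(np.round(q[i]).tolist())
E
```

```text
time: 5.2
eef_pos: [586.2, 0.7, 246.4]
eef_rot: [-0.0, 0.799, 0.601, -0.001]
ft_force: [0.3, -0.4, -0.4]
grip_width: 4.7
grip_force: 0.0
t 5.20 jigTCP [ 22.1  -0.7 246.4] grasp [ 22.1  -0.7 240.4] w 4.7 gf 0 F jig [-0.3 -0.4 -0.4] toolz jig [-0.001  0.001 -1.   ] tooly jig [-0.    -1.    -0.001]
[22, -17, 222] [384.89634134 365.34435944]
[22, -3, 222] [362.97125476 328.38219354]
[22, -1, 241] [358.50945599 268.6664746 ]
[[13.0, 2.0, 261.0], [16.0, -10.0, 261.0], [12.0, 3.0, 264.0], [16.0, -9.0, 264.0], [13.0, -9.0, 265.0], [13.0, 1.0, 265.0], [16.0, -15.0, 266.0], [14.0, 2.0, 267.0], [11.0, -11.0, 267.0], [11.0, 2.0, 268.0], [22.0, -16.0, 268.0], [15.0, -11.0, 268.0]]
```

View pics/c3.png

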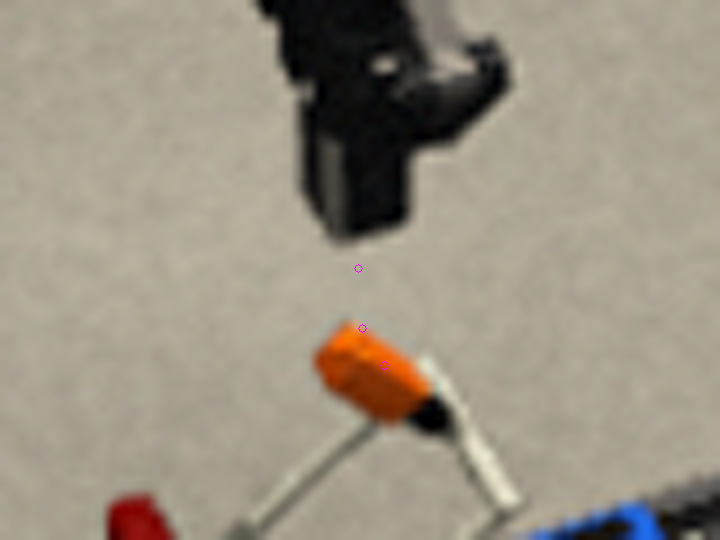

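The picture shows the closed fingertips (bottom at about px (345,240) of the crop) some 40 mm higher than the reported TCP implies. That is why the grip at (370,370) was missed. I go down in steps, watching the force and checking the tips by vision.

```bash
python3 -m pendant '[[[0,0,0],[0,0,0],45],[[0,0,20],[0,0,0],45],[[0,0,20],[0,0,0],45],[[0,0,10],[0,0,0],45],[[0,0,8],[0,0,0],45],[[0,0,0],[0,0,0],45]]';python3 st.py
python3 - <<'E'
from h import *
im,d=camera("scene"); Q=tojig(cloud("scene",d))
dk=(im.max(2)<80)&(abs(Q[...,0]-22)<30)&(Q[...,1]<-12)&(Q[...,1]>-50)&(Q[...,2]>170)
q=Q[dk]; i=np.argsort(q[:,2])[:12]; print(np.round(q[i]).tolist())
E
```

```text
time: 6.0
eef_pos: [586.4, 0.7, 188.8]
eef_rot: [-0.0, 0.799, 0.601, -0.0]
ft_force: [0.3, 0.2, 0.2]
grip_width: 45.2
grip_force: 0.0
t 6.00 jigTCP [ 22.1  -0.9 188.8] grasp [ 22.1  -0.9 182.8] w 45.2 gf 0 F jig [ 0.3 -0.3  0.2] toolz jig [-0.     0.001 -1.   ] tooly jig [-0.    -1.    -0.001]
[[15.0, -31.0, 209.0], [13.0, -31.0, 210.0], [16.0, -29.0, 210.0], [20.0, -36.0, 213.0], [28.0, -36.0, 213.0], [11.0, -29.0, 213.0], [13.0, -31.0, 214.0], [25.0, -37.0, 214.0], [18.0, -37.0, 214.0], [17.0, -33.0, 215.0], [11.0, -29.0, 216.0], [13.0, -30.0, 216.0]]
```

```bash
python3 -m pendant '[[[0,0,12],[0,0,0],45],[[0,0,10],[0,0,0],45],[[0,0,0],[0,0,0],45]]';python3 st.py; python3 -m pendant '[[[0,0,0],[0,0,0],8],[[0,0,0],[0,0,0],8],[[0,0,0],[0,0,0],8],[[0,0,0],[0,0,0],8],[[0,0,0],[0,0,0],8]]'; python3 st.py
```

```text
time: 6.42
eef_pos: [586.0, 0.7, 166.1]
eef_rot: [-0.0, 0.799, 0.601, -0.001]
ft_force: [-0.2, 0.2, -0.5]
grip_width: 45.2
grip_force: 0.0
t 6.42 jigTCP [ 22.   -0.5 166.1] grasp [ 22.   -0.5 160.1] w 45.2 gf 0 F jig [ 0.1  0.3 -0.5] toolz jig [-0.001  0.002 -1.   ] tooly jig [-0.    -1.    -0.002]
time: 7.05
eef_pos: [586.1, 0.9, 167.1]
eef_rot: [-0.0, 0.799, 0.601, -0.0]
ft_force: [-4.2, 1.5, 0.7]
grip_width: 13.0
grip_force: 60.6
t 7.05 jigTCP [ 22.2  -0.6 167.1] grasp [ 22.2  -0.6 161.1] w 13.0 gf 61 F jig [0.3 4.5 0.7] toolz jig [ 0.     0.001 -1.   ] tooly jig [ 0.    -1.    -0.001]
```

Run:
```python
from h import *
from scipy.optimize import fsolve
th0,t0=inv(np.array([22.2,201])); print(th0,t0,kin(th0,t0))
def at(bar):
    return fsolve(lambda s:kin(*s)[1]-bar,[1.65,0])
pr=kin(th0,t0)[2]; e=at([79,82]); print(e)
for s in np.arange(1,9)/8:
    g=kin(th0+(e[0]-th0)*s,t0+(e[1]-t0)*s)[2]; print(np.round(g-pr,1),np.round(g,1)); pr=g
for b in ([79,74],[79,66],[79,56],[70,56],[69,56]):
    a=at(b); g=kin(*a)[2]; print(b,np.round(a,2),np.round(g,1),np.round(g-pr,1)); pr=g
```

```text
1.7805584433974775 0.7125529164605753 (array([-54.76571292,  78.99885642]), array([ 49.65824253, 169.21879617]), array([ 22.2, 201. ]))
[1.60504495 0.02412501]
[ 9.7 -7.1] [ 31.9 193.9]
[ 9.  -7.9] [ 40.9 186. ]
[ 8.3 -8.7] [ 49.2 177.3]
[ 7.5 -9.5] [ 56.8 167.8]
[  6.7 -10.1] [ 63.4 157.7]
[  5.8 -10.7] [ 69.2 146.9]
[  4.9 -11.3] [ 74.1 135.7]
[  3.9 -11.7] [ 78. 124.]
[79, 74] [ 1.61 -0.03] [ 80.4 116. ] [ 2.4 -8. ]
[79, 66] [ 1.63 -0.09] [ 82.9 107.8] [ 2.5 -8.2]
[79, 56] [ 1.68 -0.17] [86.  97.4] [  3.1 -10.4]
[70, 56] [ 1.27 -0.15] [76.1 97.6] [-9.9  0.1]
[69, 56] [ 1.22 -0.14] [74.9 97.6] [-1.2  0. ]
```

```bash
python3 -m pendant '[[[0,-1,0],[0,0,0],8],[[10,0,7],[0,0,0],8],[[9,0,8],[0,0,0],8],[[8,0,9],[0,0,0],8],[[8,0,9],[0,0,0],8],[[6,0,10],[0,0,0],8],[[0,0,0],[0,0,0],8]]';python3 st.py; python3 -m pendant '[[[6,0,11],[0,0,0],8],[[5,0,11],[0,0,0],8],[[4,0,12],[0,0,0],8],[[0,0,0],[0,0,0],8],[[0,0,0],[0,0,0],8]]'; python3 st.py;python3 - <<'E'
from ms import *
n="scene"; im,d=camera(n); W=cloud(n,d); cv2.imwrite("pics/s4.png",cv2.resize(im[150:260,200:340,::-1],None,fx=5,fy=5,interpolation=cv2.INTER_CUBIC)); colors(n,im,W)
E
```

```text
time: 7.92
eef_pos: [597.2, 41.7, 123.1]
eef_rot: [-0.0, 0.799, 0.602, -0.0]
ft_force: [-2.3, 3.1, 3.8]
grip_width: 13.2
grip_force: 63.2
t 7.92 jigTCP [6.450e+01 1.000e-01 1.231e+02] grasp [6.450e+01 1.000e-01 1.171e+02] w 13.2 gf 63 F jig [2.4 3.1 3.8] toolz jig [ 0.     0.001 -1.   ] tooly jig [ 0.001 -1.    -0.001]
time: 8.55
eef_pos: [601.3, 55.4, 90.2]
eef_rot: [-0.0, 0.799, 0.601, 0.0]
ft_force: [-2.6, 5.6, 3.6]
grip_width: 12.8
grip_force: 63.8
t 8.55 jigTCP [78.8 -0.1 90.2] grasp [78.8 -0.1 84.2] w 12.8 gf 64 F jig [4.6 4.1 3.6] toolz jig [ 0.001 -0.    -1.   ] tooly jig [ 0. -1.  0.]
scene blue 174 med [108.2 -16.6  70. ] 5% [ 87.6 -35.9  65.1] 95% [122.8  20.1  73. ]
scene red 171 med [-38.5  -7.  145.4] 5% [-48.6 -11.5 110.5] 95% [-27.3   6.7 170.8]
scene hook 63 med [64.2 10.1 68.6] 5% [ 57.8 -22.3  62.9] 95% [72.8 21.9 71.9]
```

View pics/s4.png

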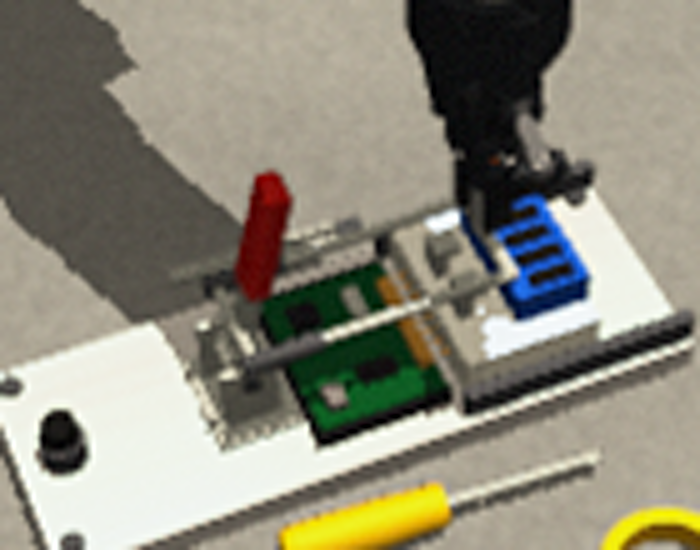

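The loop is down over the hook, with its near arm running from (250,360) to about (505,275) by the blue block. I measure the arm's tilt and the bar's end from depth.

```bash
cat > arm.py <<'E'
from h import *
def go():
    im,d=camera("scene"); Q=tojig(cloud("scene",d))
    m=(abs(Q[...,1]+28)<5)&(Q[...,2]>60)&(Q[...,2]<130)&(Q[...,0]>-30)&(Q[...,0]<76)&(im.min(2)>40)&((im.max(2).astype(int)-im.min(2))<60)
    q=Q[m]; x=q[:,0]; 
    k=np.ones(len(q),bool)
    for _ in range(4):
        p=np.polyfit(q[k,0],q[k,2],1); k=abs(q[:,2]-np.polyval(p,q[:,0]))<4
    print("arm n",k.sum(),"tilt",round(float(np.arctan(p[0])),3),"z at 0,60,80",np.round(np.polyval(p,[0,60,80]),1))
    # bar end
    e=(Q[...,1]<-24)&(Q[...,1]>-34)&(Q[...,0]>60)&(Q[...,0]<100)&(Q[...,2]>np.polyval(p,Q[...,0])-6)&(Q[...,2]<np.polyval(p,Q[...,0])+7)
    hsv=cv2.cvtColor(im,cv2.COLOR_RGB2HSV); e&=hsv[...,1]<90
    print("end x", np.round(np.sort(Q[e][:,0])[-8:],1), "z",np.round(np.median(Q[e][:,2]),1))
    hsv=hsv.astype(int); r=((hsv[...,0]<5)|(hsv[...,0]>175))&(hsv[...,1]>150)&(hsv[...,2]>60)&(abs(Q[...,1])<16)&(Q[...,0]<0)&(Q[...,2]>45)
    q=Q[r]; v=q[:,[0,2]]-[-55,55]; p=np.linalg.svd(v-v.mean(0))[2][0]; p=p*np.sign(p[1])
    ct=v.mean(0); print("lever: grip dir",round(float(np.arctan2(p[1],-p[0])),2),"centroid ang",round(float(np.arctan2(ct[1],-ct[0])),2), "n",len(q))
if __name__=="__main__": go()
E
python3 arm.py; python3 st.py
```

```text
arm n 98 tilt -0.022 z at 0,60,80 [83.  81.7 81.3]
end x [77.9 78.7 80.8 81.3 81.8 82.9 85.6 86.6] z 82.3
lever: grip dir 1.83 centroid ang 1.76 n 172
t 8.65 jigTCP [78.8 -0.1 90.3] grasp [78.8 -0.1 84.3] w 12.8 gf 64 F jig [3.8 3.6 3.9] toolz jig [ 0.001 -0.    -1.   ] tooly jig [ 0. -1.  0.]
```

```bash
for i in 1; do python3 -m pendant '[[[0,0,3],[0,0,0],8],[[0,0,3],[0,0,0],8],[[0,0,0],[0,0,0],8]]' >/dev/null; python3 st.py; python3 -m pendant '[[[0,0,2],[0,0,0],8],[[0,0,0],[0,0,0],8]]'>/dev/null; python3 st.py; python3 -m pendant '[[[0,0,2],[0,0,0],8],[[0,0,0],[0,0,0],8]]'>/dev/null; python3 st.py; python3 arm.py; done
```

```text
t 9.03 jigTCP [79.5 -0.2 84.5] grasp [79.6 -0.2 78.5] w 12.7 gf 64 F jig [6.5 3.5 5.4] toolz jig [ 0.002 -0.001 -1.   ] tooly jig [ 0.001 -1.     0.001]
t 9.28 jigTCP [79.8 -0.2 82.5] grasp [79.8 -0.2 76.5] w 13.1 gf 63 F jig [6.9 2.6 4.8] toolz jig [ 0.002 -0.001 -1.   ] tooly jig [ 0.001 -1.     0.001]
t 9.53 jigTCP [79.8 -0.3 80.7] grasp [79.8 -0.3 74.7] w 13.2 gf 64 F jig [6.6 4.4 8.7] toolz jig [ 0.002 -0.001 -1.   ] tooly jig [ 0.001 -1.     0.001]
arm n 97 tilt -0.062 z at 0,60,80 [80.2 76.5 75.2]
end x [76.3 77.8 79.8 81.5 82.8 83.4 86.2 96.9] z 76.0
lever: grip dir 1.81 centroid ang 1.75 n 174
```

```bash
for i in 1; do python3 -m pendant '[[[-1.5,0,0],[0,0,0],8],[[0,0,0],[0,0,0],8]]' >/dev/null; python3 st.py; python3 -m pendant '[[[-1.5,0,0],[0,0,0],8],[[0,0,0],[0,0,0],8]]'>/dev/null; python3 st.py; python3 -m pendant '[[[-1.5,0,0],[0,0,0],8],[[0,0,0],[0,0,0],8]]'>/dev/null; python3 st.py; python3 arm.py; done
```

```text
t 9.82 jigTCP [78.3 -0.3 80.8] grasp [78.3 -0.3 74.8] w 13.1 gf 64 F jig [6.  3.5 5.9] toolz jig [ 0.002 -0.001 -1.   ] tooly jig [ 0.001 -1.     0.001]
t 10.07 jigTCP [76.4 -0.2 80.7] grasp [76.4 -0.2 74.7] w 13.3 gf 64 F jig [5.8 3.2 6.1] toolz jig [ 0.002 -0.001 -1.   ] tooly jig [ 0.001 -1.     0.001]
t 10.32 jigTCP [74.6 -0.2 80.6] grasp [74.6 -0.2 74.6] w 13.1 gf 64 F jig [4.5 4.2 4.7] toolz jig [ 0.001 -0.001 -1.   ] tooly jig [ 0.    -1.     0.001]
arm n 97 tilt -0.069 z at 0,60,80 [78.9 74.8 73.4]
end x [75.7 76.2 77.  77.2 79.2 80.  80.4 96. ] z 74.7
lever: grip dir 1.57 centroid ang 1.53 n 153
```

```bash
for i in 1; do python3 -m pendant '[[[0.5,0,2],[0,0,0],8],[[0,0,0],[0,0,0],8]]' >/dev/null; python3 st.py; python3 -m pendant '[[[0.5,0,2],[0,0,0],8],[[0,0,0],[0,0,0],8]]'>/dev/null; python3 st.py;  python3 arm.py; done
```

```text
t 10.62 jigTCP [75.1 -0.2 78.4] grasp [75.1 -0.2 72.4] w 12.9 gf 63 F jig [4.7 2.8 4.8] toolz jig [ 0.001 -0.    -1.   ] tooly jig [ 0. -1.  0.]
t 10.88 jigTCP [75.5 -0.1 76.4] grasp [75.5 -0.1 70.4] w 12.9 gf 63 F jig [5.7 3.1 4.3] toolz jig [ 0.001 -0.    -1.   ] tooly jig [ 0. -1.  0.]
arm n 91 tilt -0.09 z at 0,60,80 [76.2 70.7 68.9]
end x [72.7 73.3 73.6 73.7 76.2 77.8 78.1 97.3] z 70.4
lever: grip dir 1.57 centroid ang 1.52 n 152
```

```bash
for i in 1; do python3 -m pendant '[[[1,0,3],[0,0,0],8],[[0,0,0],[0,0,0],8]]' >/dev/null; python3 st.py; python3 -m pendant '[[[1,0,3],[0,0,0],8],[[0,0,0],[0,0,0],8]]'>/dev/null; python3 st.py; python3 -m pendant '[[[1,0,3],[0,0,0],8],[[0,0,0],[0,0,0],8]]'>/dev/null; python3 st.py; python3 arm.py; done
```

```text
t 11.18 jigTCP [76.1 -0.1 73.5] grasp [76.1 -0.1 67.5] w 13.4 gf 63 F jig [2.9 4.4 6.1] toolz jig [ 0.001 -0.    -1.   ] tooly jig [ 0. -1.  0.]
t 11.43 jigTCP [77.  -0.2 70.4] grasp [77.  -0.2 64.4] w 13.2 gf 63 F jig [3.6 3.1 4.6] toolz jig [ 0.001 -0.    -1.   ] tooly jig [ 0. -1.  0.]
t 11.68 jigTCP [77.6 -0.1 67.1] grasp [77.6 -0.1 61.1] w 13.1 gf 62 F jig [3.6 3.3 3.6] toolz jig [-0. -0. -1.] tooly jig [-0. -1.  0.]
arm n 90 tilt -0.154 z at 0,60,80 [72.4 63.1 60. ]
end x [72.3 72.6 74.6 74.7 76.1 76.5 76.7 78.9] z 61.9
lever: grip dir 1.57 centroid ang 1.53 n 153
```

```bash
for i in 1; do python3 -m pendant '[[[0.5,0,1.5],[0,0,0],8],[[0,0,0],[0,0,0],8]]' >/dev/null; python3 st.py; python3 -m pendant '[[[-2,0,0],[0,0,0],8],[[-2,0,0],[0,0,0],8],[[0,0,0],[0,0,0],8]]'>/dev/null; python3 st.py; python3 -m pendant '[[[-2,0,0],[0,0,0],8],[[0,0,0],[0,0,0],8]]'>/dev/null; python3 st.py; python3 arm.py; done
```

```text
t 11.97 jigTCP [78.1 -0.  65.5] grasp [78.1 -0.  59.5] w 13.4 gf 62 F jig [2.8 2.7 2.8] toolz jig [-0.  0. -1.] tooly jig [-0. -1. -0.]
t 12.35 jigTCP [75.  -0.  65.6] grasp [75.  -0.  59.6] w 12.8 gf 62 F jig [5.7 3.  1.8] toolz jig [ 0.001 -0.    -1.   ] tooly jig [ 0.001 -1.     0.   ]
t 12.60 jigTCP [73.1  0.  65.6] grasp [73.1  0.  59.6] w 13.2 gf 62 F jig [5.6 3.  1.9] toolz jig [ 0.001 -0.    -1.   ] tooly jig [ 0.001 -1.     0.   ]
arm n 83 tilt -0.143 z at 0,60,80 [69.6 60.9 58.1]
end x [69.4 70.5 71.5 71.7 73.1 82.7 84.4 98. ] z 59.2
lever: grip dir 1.34 centroid ang 1.36 n 133
```

```bash
for i in 1; do python3 -m pendant '[[[-1.5,0,0],[0,0,0],8],[[0,0,0],[0,0,0],8]]' >/dev/null; python3 st.py; python3 -m pendant '[[[-1,0,0],[0,0,0],8],[[0,0,0],[0,0,0],8]]'>/dev/null; python3 st.py; python3 arm.py; done
```

```text
t 12.90 jigTCP [71.6  0.  65.6] grasp [71.6  0.  59.6] w 13.0 gf 62 F jig [5.6 2.9 1.5] toolz jig [ 0.001 -0.    -1.   ] tooly jig [ 0.001 -1.     0.   ]
t 13.15 jigTCP [71.   0.  65.5] grasp [71.   0.  59.5] w 12.9 gf 62 F jig [7.5 3.7 1.7] toolz jig [ 0.001 -0.    -1.   ] tooly jig [ 0.001 -1.     0.   ]
arm n 71 tilt -0.144 z at 0,60,80 [69.3 60.6 57.7]
end x [69.3 69.4 70.9 72.  72.1 77.1 84.  95.4] z 59.3
lever: grip dir 1.27 centroid ang 1.29 n 144
```

```bash
for i in 1; do python3 -m pendant '[[[-1,0,0],[0,0,0],8],[[0,0,0],[0,0,0],8]]' >/dev/null; python3 st.py; python3 arm.py; done
```

```text
t 13.45 jigTCP [70.7  0.  65.6] grasp [70.7  0.  59.6] w 13.1 gf 62 F jig [8.4 3.1 1.1] toolz jig [ 0.002 -0.    -1.   ] tooly jig [ 0.001 -1.     0.   ]
arm n 75 tilt -0.14 z at 0,60,80 [68.9 60.4 57.6]
end x [67.  68.4 69.3 69.9 70.4 72.3 78.9 84.4] z 58.7
lever: grip dir 1.26 centroid ang 1.29 n 145
```

The bar is seated: the lever has stopped following and the draw force is rising. I relax slightly, release, lift, and look.

```bash
python3 -m pendant '[[[1,0,0],[0,0,0],8],[[0,0,0],[0,0,0],8],[[0,0,0],[0,0,0],45],[[0,0,0],[0,0,0],45],[[0,0,0],[0,0,0],45],[[0,0,-20],[0,0,0],45],[[0,0,-30],[0,0,0],45],[[0,0,-26],[0,0,0],45]]'>/dev/null; python3 st.py; python3 -m pendant '[[[-35,0,0],[0,0,0],20],[[-35,0,0],[0,0,0],0],[[-30,0,0],[0,0,0],0],[[-15,0,0],[0,0,0],0],[[0,0,0],[0,0,0],0],[[0,0,0],[0,0,0],0]]'>/dev/null; python3 st.py; python3 arm.py
python3 - <<'E'
from h import *
im,d=camera("scene"); Q=tojig(cloud("scene",d))
cv2.imwrite("pics/s5.png",cv2.resize(im[130:260,190:350,::-1],None,fx=4.5,fy=4.5,interpolation=cv2.INTER_CUBIC))
dk=(im.max(2)<90)&(abs(Q[...,0]+50)<40)&(abs(Q[...,1])<25)&(Q[...,2]>120)&(im[...,0]<im[...,1]+25)
q=Q[dk]; i=np.argsort(q[:,2])[:10]; print(np.round(q[i]).tolist())
E
```

```text
t 14.50 jigTCP [ 69.2  -0.3 142.5] grasp [ 69.2  -0.3 136.5] w 45.0 gf 0 F jig [ 0.3 -0.  -0.3] toolz jig [-0. -0. -1.] tooly jig [-0.001 -1.     0.   ]
t 15.25 jigTCP [-4.400e+01 -1.000e-01  1.415e+02] grasp [-4.400e+01 -1.000e-01  1.355e+02] w -0.1 gf 0 F jig [-0.  -0.2 -0.2] toolz jig [ 0.001  0.    -1.   ] tooly jig [ 0.001 -1.    -0.   ]
arm n 79 tilt -0.137 z at 0,60,80 [68.7 60.5 57.7]
end x [67.6 67.8 68.8 70.4 71.4 72.8 81.5 84.4] z 58.0
lever: grip dir 1.26 centroid ang 1.29 n 131
[[-54.0, 5.0, 160.0], [-54.0, -3.0, 161.0], [-50.0, -5.0, 162.0], [-51.0, -8.0, 162.0], [-53.0, -7.0, 162.0], [-53.0, -6.0, 163.0], [-38.0, -14.0, 165.0], [-54.0, -4.0, 165.0], [-39.0, -10.0, 165.0], [-50.0, -6.0, 166.0]]
```

View pics/s5.png

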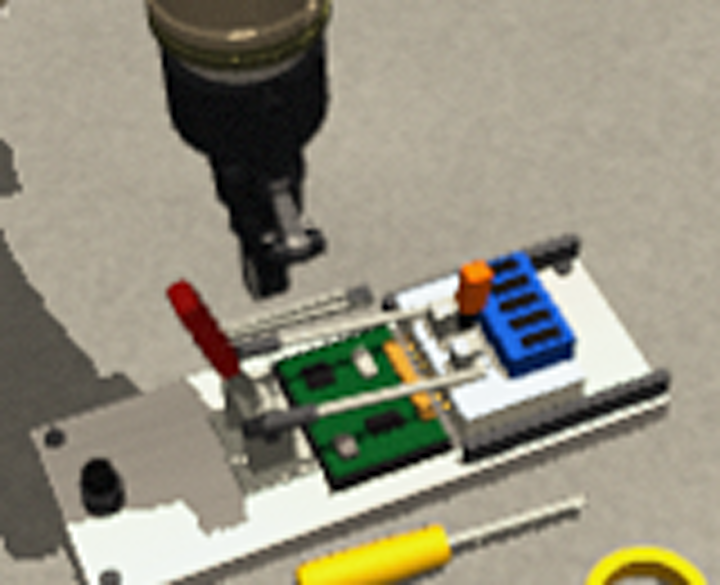

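The bar sits in the hook, with the orange grip upright at (473,288) beside the block. The closed fingertips, at about (262,295), are just in front of the red lever at (205,330). I plan the push arc.

Run:
```python
from h import *
p=np.array([-44,141.5])
for th in [1.27,1.2,1.1,1.0,.9,.8,.7,.6,.5,.4,.3,.25,.2,.15,.1,.05,0]:
    c=np.array([-55,55])+93*np.array([-np.cos(th),np.sin(th)])+7*np.array([np.sin(th),np.cos(th)])
    t=c+[11,-16]; print(th,np.round(t,1),"tool dx,dz",np.round([t[0]-p[0],-(t[1]-p[1])],1)); p=t
```

```text
1.27 [-64.9 129.9] tool dx,dz [-20.9  11.6]
1.2 [-71.2 128.2] tool dx,dz [-6.3  1.7]
1.1 [-79.9 125.1] tool dx,dz [-8.8  3.2]
1.0 [-88.4 121. ] tool dx,dz [-8.4  4. ]
0.9 [-96.3 116.2] tool dx,dz [-8.   4.8]
0.8 [-103.8  110.6] tool dx,dz [-7.4  5.6]
0.7 [-110.6  104.3] tool dx,dz [-6.8  6.3]
0.6 [-116.8   97.3] tool dx,dz [-6.2  7. ]
0.5 [-122.3   89.7] tool dx,dz [-5.5  7.6]
0.4 [-126.9   81.7] tool dx,dz [-4.7  8.1]
0.3 [-130.8   73.2] tool dx,dz [-3.8  8.5]
0.25 [-132.4   68.8] tool dx,dz [-1.6  4.4]
0.2 [-133.8   64.3] tool dx,dz [-1.4  4.5]
0.15 [-134.9   59.8] tool dx,dz [-1.2  4.5]
0.1 [-135.8   55.2] tool dx,dz [-0.9  4.6]
0.05 [-136.5   50.6] tool dx,dz [-0.7  4.6]
0 [-137.   46.] tool dx,dz [-0.5  4.6]
```

```bash
python3 -m pendant '[[[-4,0,12],[0,0,0],0],[[-8,0,0],[0,0,0],0],[[-6,0,0],[0,0,0],0],[[-3,0,0],[0,0,0],0],[[-3,0,1],[0,0,0],0],[[-3,0,1],[0,0,0],0],[[0,0,0],[0,0,0],0]]'>/dev/null; python3 st.py; python3 -m pendant '[[[-5,0,2],[0,0,0],0],[[-4,0,2],[0,0,0],0],[[-4,0,2],[0,0,0],0],[[-4,0,2],[0,0,0],0],[[0,0,0],[0,0,0],0]]'>/dev/null; python3 st.py; python3 arm.py
```

```text
t 16.23 jigTCP [-71.7  -0.  127.9] grasp [-71.7  -0.  121.9] w -0.2 gf 2 F jig [3.6 0.7 2.6] toolz jig [ 0.001 -0.    -1.   ] tooly jig [ 0. -1.  0.]
t 16.85 jigTCP [-89.8  -0.2 119.8] grasp [-89.8  -0.2 113.8] w 0.4 gf 1 F jig [ 0.9 -0.2  2.9] toolz jig [-0. -0. -1.] tooly jig [-0.001 -1.     0.   ]
arm n 66 tilt -0.09 z at 0,60,80 [66.1 60.7 58.9]
end x [61.3 62.5 62.9 64.1 64.9 66.6 66.7 66.8] z 58.8
lever: grip dir 0.93 centroid ang 1.02 n 157
```

```bash
python3 -m pendant '[[[-4,0,2.4],[0,0,0],0],[[-4,0,2.4],[0,0,0],0],[[-4,0,2.8],[0,0,0],0],[[-3.5,0,2.8],[0,0,0],0],[[-3.5,0,3.1],[0,0,0],0],[[-3.3,0,3.2],[0,0,0],0],[[0,0,0],[0,0,0],0]]'>/dev/null; python3 st.py; python3 -m pendant '[[[-3.1,0,3.5],[0,0,0],0],[[-3.1,0,3.5],[0,0,0],0],[[-2.7,0,3.8],[0,0,0],0],[[-2.7,0,3.8],[0,0,0],0],[[0,0,0],[0,0,0],0]]'>/dev/null; python3 st.py; python3 arm.py
```

```text
t 17.77 jigTCP [-110.8   -0.3  102.9] grasp [-110.8   -0.3   96.9] w -0.2 gf 2 F jig [ 4.7 -0.2  3.1] toolz jig [ 0.001 -0.    -1.   ] tooly jig [ 0.001 -1.     0.   ]
t 18.40 jigTCP [-122.5   -0.2   88.1] grasp [-122.5   -0.3   82.1] w 0.3 gf 2 F jig [ 4.3 -0.2  1.8] toolz jig [ 0.001 -0.    -1.   ] tooly jig [ 0.001 -1.     0.   ]
arm n 45 tilt -0.025 z at 0,60,80 [61.6 60.1 59.6]
end x [61.9 62.6 63.  64.3 65. ] z 58.4
lever: grip dir 0.42 centroid ang 0.52 n 189
```

```bash
python3 -m pendant '[[[-2.3,0,4],[0,0,0],0],[[-2.1,0,4],[0,0,0],0],[[-2,0,4],[0,0,0],0],[[-1.8,0,4],[0,0,0],0],[[0,0,0],[0,0,0],0]]'>/dev/null; python3 st.py; python3 -m pendant '[[[-1,0,3],[0,0,0],0],[[-1,0,3],[0,0,0],0],[[-0.5,0,2],[0,0,0],0],[[0,0,0],[0,0,0],0]]'>/dev/null; python3 st.py; python3 arm.py
```

```text
t 19.07 jigTCP [-132.5    0.2   71.9] grasp [-132.5    0.2   65.9] w -0.1 gf 0 F jig [-0.2  0.1  0.6] toolz jig [-0.001  0.001 -1.   ] tooly jig [-0.001 -1.    -0.001]
t 19.57 jigTCP [-134.     0.    64.1] grasp [-134.     0.    58.1] w -0.3 gf 0 F jig [ 0.3 -0.1 -0.3] toolz jig [-0.  0. -1.] tooly jig [-0. -1. -0.]
arm n 14 tilt 0.007 z at 0,60,80 [60.9 61.3 61.4]
end x [60.8 61.4 63.5 64.9] z 60.1
lever: grip dir 0.08 centroid ang 0.19 n 199
```

```bash
python3 -m pendant '[[[-0.5,0,4],[0,0,0],0],[[-0.5,0,4],[0,0,0],0],[[0,0,3],[0,0,0],0],[[0,0,0],[0,0,0],0]]'>/dev/null; python3 st.py; python3 -m pendant '[[[0,0,2],[0,0,0],0],[[0,0,1.5],[0,0,0],0],[[0,0,0],[0,0,0],0]]'>/dev/null; python3 st.py; python3 arm.py
```

```text
t 20.12 jigTCP [-1.35e+02  1.00e-01  5.30e+01] grasp [-1.35e+02  1.00e-01  4.70e+01] w -0.0 gf 0 F jig [-0.1  0.  -0. ] toolz jig [-0.     0.001 -1.   ] tooly jig [-0.    -1.    -0.001]
t 20.50 jigTCP [-1.35e+02 -1.00e-01  4.99e+01] grasp [-1.35e+02 -1.00e-01  4.39e+01] w -0.2 gf 1 F jig [0.7 0.5 2.2] toolz jig [ 0. -0. -1.] tooly jig [-0. -1.  0.]
arm n 2 tilt 0.572 z at 0,60,80 [23.7 62.4 75.3]
end x [60.7 61.7 63.  63.7] z 59.1
lever: grip dir 3.11 centroid ang 0.06 n 181
```

```bash
python3 -m pendant '[[[0,0,1],[0,0,0],0],[[0,0,0],[0,0,0],0]]'>/dev/null; python3 st.py; python3 -m pendant '[[[0,0,1],[0,0,0],0],[[0,0,0],[0,0,0],0]]'>/dev/null; python3 st.py
```

```text
t 20.80 jigTCP [-1.35e+02 -1.00e-01  4.92e+01] grasp [-1.35e+02 -1.00e-01  4.32e+01] w 0.0 gf 4 F jig [-1.4  1.7  7.2] toolz jig [ 0. -0. -1.] tooly jig [-0. -1.  0.]
t 21.05 jigTCP [-135.1   -0.2   48.5] grasp [-135.1   -0.2   42.5] w -0.0 gf 6 F jig [-1.3  2.3 11.4] toolz jig [ 0.    -0.001 -1.   ] tooly jig [-0.    -1.     0.001]
```

The lever is on its sprung rest, with a push of only 11 N. I retreat and check.

```bash
python3 -m pendant '[[[0,0,-4],[0,0,0],0],[[0,0,-30],[0,0,0],0],[[0,0,-50],[0,0,0],0],[[0,0,-50],[0,0,0],0],[[-20,40,-40],[0,0,0],0],[[-50,30,0],[0,0,0],0],[[-50,0,0],[0,0,0],0],[[0,0,0],[0,0,0],0]]'>/dev/null; python3 st.py
python3 - <<'E'
from ms import *
import arm; arm.go()
im,d=camera("scene"); Q=colors("scene",im,cloud("scene",d))
cv2.imwrite("pics/s6.png",cv2.resize(im[150:270,190:350,::-1],None,fx=4.5,fy=4.5,interpolation=cv2.INTER_CUBIC))
E
```

```text
t 22.05 jigTCP [-260.3  -69.3  222. ] grasp [-260.3  -69.3  216. ] w 0.0 gf 0 F jig [0.5 0.1 0.8] toolz jig [-0.003 -0.    -1.   ] tooly jig [-0.007 -1.     0.   ]
arm n 6 tilt 0.012 z at 0,60,80 [60.3 61.  61.3]
end x [61.2 62.1 63.2 64.  64.9] z 60.5
lever: grip dir 3.13 centroid ang 0.07 n 226
scene blue 275 med [97.9 -4.3 70. ] 5% [ 79.6 -35.5  66. ] 95% [117.4  32.2  73.2]
scene orange 31 med [ 61.3  -4.5 111. ] 5% [54.2 -6.5 93.7] 95% [ 65.7   4.5 114.3]
scene red 226 med [-139.4   -4.    60.9] 5% [-170.   -11.1   56.1] 95% [-108.4    8.9   63.9]
scene hook 65 med [ 58.3 -10.8  68.9] 5% [ 52.6 -22.2  62.9] 95% [66.6 21.4 73.1]
```

View pics/s6.png

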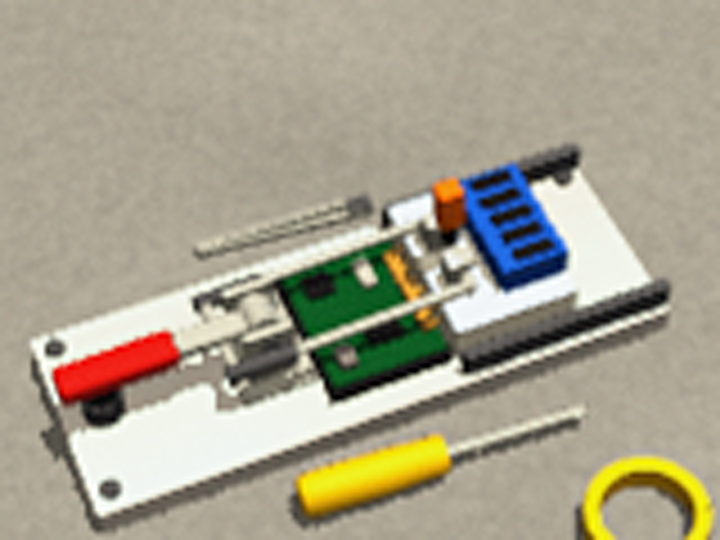

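The red lever lies flat on its rest, from (60,380) to (175,345). The loop is on the hook at about (455,270), and the carriage is drawn up, with the block's x range centred at about 98.5 against 99.75 expected. The bystanders are where they were.

```bash
python3 -c "
from cell import bot
print(bot.job_done())"
```

```text
the job is handed in; nothing more can be done
None
```

The latch is closed: the bar is under the hook's lips, the carriage is pulled up to the board, and the lever lies home on its rest (last push about 11 N). The bystanders were left alone, and the job was handed in after about 22 s of robot time.

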